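Pull the mispacked septum cap from the fittings case

TASK

Open the hinged lid of the grey fittings case by its carry bar, well past upright so that it stays open, and check the contents against the coloured bay liners: a septum cap belongs on orange, a steel bushing on blue. One orange cap is packed in a blue bay: take it out and set it down upright in the white returns tray. Leave the correctly packed cap and bushing standing in place and the lid open.

Things in the scene. Friction and masses are not known exactly. Their poses are not given: they have to be found in the camera images.
- case: grey fittings case fixed to the bench, 230 mm long (its x), 124 mm across (its y), 50 mm high; walls, floor and dividers 5 mm, dividers as high as the walls; three bays in a row along x, 75 mm apart, each about 70 mm along x and 114 mm across. Origin at the centre of its underside. The flat 8 mm lid is hinged along the long +y side.
- lid (a joint): hinge of the case lid, rad: 0 shut, pi/2 upright, stop at 2.2. A stiff hinge (about 0.4 N m of friction): the lid stays where it is left. It starts shut or slightly ajar (up to 0.2).
- lid_handle (a point): middle of the lid's black carry bar: round, 10 mm thick, 130 mm long, on two thin arms in the lid's plane, with a 43 mm gap between it and the lid's edge; 54 mm above the bench when shut. x along the bar, y towards the hinge line 172 mm away, z the lid's normal. Pinched from above, the bar can turn between the fingers as the lid swings, so the gripper may keep pointing down.
- cap_1: orange septum cap, an upright plain cylinder 38 mm in diameter and 34 mm high with a white disc on top, 40 g; origin at the centre of its underside, z up. Stands near the middle of a bay, 7 mm above the bench.
- cap_2: second orange septum cap, just like cap_1, in another bay. One of the two stands in the bay with the orange liner and is right; the other stands on a blue liner and is wrong; which is which varies. (A third such cap lying about on the bench has no part in this.)
- bushing: steel reducing bushing, correctly packed on a blue liner in the remaining bay: flange 42 mm in diameter and 14 mm high, above it a neck 30 mm in diameter up to 34 mm; origin at the centre of its underside.
- orange_liner: orange sheet, 66 x 108 x 2 mm, on the floor of one bay, 108 mm across the case; origin at the centre of its underside, its x axis along the row of bays, its y axis across the case, towards the hinge. The liners of the other two bays are blue. Which bay is orange varies.
- tray: white open returns tray fixed to the bench, 150 x 150 mm outside, 25 mm high, walls and floor about 4 mm thick; origin at the centre of its underside
There are look-alikes about, which are no part of the job. Several things have the shape of the tray; the one meant has the colours described above.

How it is judged (in metres and radians):
On the way:
1. the lid is open, upright or beyond (value of joint lid above 1.5 rad), for 0.2 s.
At the end, for the whole second after the job is handed in: Lid open (over 1.5 rad); the cap from the blue bay at rest and upright (within 0.2 rad) on the tray floor, within 56 mm of its centre along each side; the other cap upright within 35 mm of the orange liner's centre; the bushing upright within 25 mm of its start (value of joint lid above 1.5 rad and ((x of cap_2 in the frame of tray between -0.056 and 0.056 m and y of cap_2 in the frame of tray between -0.056 and 0.056 m and z of cap_2 in the frame of tray below 0.012 m and angle between each of cap_2, cap_1's own z axis and vertical below 0.2 rad and linear speed of cap_2 below 0.02 m/s and horizontal distance between cap_1 and orange_liner below 0.035 m and height (world z) of cap_1 below 0.015 m) or (x of cap_1 in the frame of tray between -0.056 and 0.056 m and y of cap_1 in the frame of tray between -0.056 and 0.056 m and z of cap_1 in the frame of tray below 0.012 m and angle between each of cap_1, cap_2's own z axis and vertical below 0.2 rad and linear speed of cap_1 below 0.02 m/s and horizontal distance between cap_2 and orange_liner below 0.035 m and height (world z) of cap_2 below 0.015 m)) and distance of bushing from where it was at the start of the episode below 0.025 m and angle between bushing's own z axis and vertical below 0.2 rad); the robot touches nothing.
It also fails if it takes over 58 s, if anything falls off the work surface, if the arm or the gripper's body presses on something with over 40 N, if the wrist force passes 120 N, or if a joint passes its speed limit or range.

ROBOT

A 6-joint arm with a two-finger parallel gripper is mounted at the origin on the work surface. World frame = base frame: x ahead of the robot, y to its left, z up, the work surface at z = 0. Lengths are in m, angles in degrees, forces in N, time in s.
With the tool pointing down it reaches from about 0.25 to 0.725 m from the base axis. Payload 9.7 kg.
Tool frame: the origin (TCP) lies midway between the tips of the shut fingers; the grasp point (between the pads) lies 19 mm behind it; z points along the fingers, y is the direction in which the jaws open and shut (so a half turn about z gives the same grasp; the last joint's range is limited). The gripper opens to 85 mm and grips with 20 to 120 N. Pads are 22 mm wide; open, the fingers measure 114 mm over their backs; the gripper's body (76 mm by 85 mm) begins 54 mm behind the grasp point. The pads swing forward as they close: fully open they stand 13 mm farther back than shut.
Start: joints at [71.906, 4.979, 10.078, 95.1, 0, 90], TCP at [0.171, 0.523, 0.231] pointing down, gripper open.
Joint ranges: [-179.16, 179.16], [-48.56, 103.87], [-65.8, 70.77], [-126.05, 130.52], [-82.76, 87.17], [-180, 180]. Speed limits (degrees/s): [127.2, 127.2, 147.25, 180, 180, 180].

INTERFACE

Orientations are given as [roll, pitch, yaw] about the fixed x, y, z axes, in that order (R = Rz(yaw) Ry(pitch) Rx(roll)).
In Python, from workcell import bot, camera, recognise gives the robot as it stands. The module is installed in compiled form; this text tells all that it offers.
- The arm moves only by the tool apply_moves, never from a script. Its argument "targets" is one flat list of numbers, 7 for each row, row after row: the shift along the world's x, y, z in units of 30 mm (1.0 is 30 mm), then the turn, a rotation vector about the world's x, y, z in units of 6 degrees (1.0 is 6 degrees), then the opening, from 0 (shut) to 1 (fully open). A call has 1 to 5 rows; each row is the pose to reach, as a shift and turn from the pose commanded when the call began; what a row does not reach only later rows make up. A row lasts 1/10 s, in which the tool goes at most 50 mm and 8.59 degrees, less where a joint would pass 70% of its speed; a pose out of reach is approached as far as the arm can. A call with a gripper value outside its range is refused whole. The fingers move at their own pace and stop on an object; "newtons" is the grip in N (left out, the last holds). Time passes only in rows, so rows that repeat a pose let the fingers close. It gives the time, the measured TCP pose, the force and the opening at its end, in the units of the state.
- bot.get_obs(): the state, without advancing time (a new reading comes with each control period).
- camera(name): name is "scene" or "top" or "wrist"; returns a dict with "img" (400x640x3 uint8, red, green, blue), "intrinsics" (3x3 intrinsics, pixels), "k1" (the pictures are not rectified: a ray, as slopes to the right and down, at radius r is drawn at 1 + k1 r^2 times it, then the intrinsics apply), "origin" and "rotation" of the camera in the world. Camera axes: x right, y up, looking along -z (the intrinsics and any distortion apply to the point x, -y, -z); pixel columns grow to the right and rows downward; lengths in m; the calibration is good to about 2 mm. A picture is of the moment at which its call begins. There is no depth.
- bot.job_done(): hands the job in, once; it reports no verdict.
Trained networks look in the newest picture that a camera, given by its name, has taken for a name from the list of things; names that differ only in an ending like _2 or _b are one class to them, and where a whole thing is asked for, a point or a joint stands for the part that bears it (a point fixed in the world has none). Each returns a list of dicts, best first, with "conf" (0 to 1); they miss things now and then, are a little off and sometimes report something else, mostly with a low value. They report only what shows in the picture. A call takes as long as a camera call. They do not tell look-alikes from the thing itself.
- recognise(query, camera): "box" ([left, top, right, bottom] in pixels, round what is visible of it).
The state is a dict: "time": time; "q": joint angles; "qd": joint speeds; "joint_efforts": joint torques, N m; "ee_pos": TCP position; "tcp_rot": TCP orientation; "wrist_force": force on the tool from outside, world axes, zero at the start; "torque": the same for the moment, N m; "opening": finger opening in m.
Only numpy, scipy, OpenCV 4.12 (cv2) and the standard library are available. Lean on these libraries where they do the work, as an engineer would, in place of code of your own. Each camera call takes 0.05 s, during which the arm holds its last target.

## Working session

There is one attempt and no reset: what is moved stays moved. The work goes in short steps, Python scripts to look and compute and a tool call to move; the robot and the scene stay as the last step left them, time stands still between calls to the robot, and variables do not carry over. Pictures are saved under pics/ and viewed, and the job is handed in when it is done.

Besides the shell and the picture viewer there is one more tool, called after ">>>" in YAML: its name, and indented under it one key for each argument. apply_moves: Moves the arm, as the interface text tells. Its arguments: {"type":"object","properties":{"targets":{"type":"array"},"newtons":{"type":"number"}},"required":["targets"]}

```bash
mkdir -p pics; cat > h.py <<'E'
import numpy as np, cv2
from workcell import bot, camera, recognise
def save(d,n): cv2.imwrite('pics/'+n+'.png', cv2.cvtColor(d['img'],cv2.COLOR_RGB2BGR))
def ray(d,u,v):
    K=np.array(d['intrinsics']); xd=(u-K[0,2])/K[0,0]; yd=(v-K[1,2])/K[1,1]
    k=d['k1'] ; p=cv2.undistortPoints(np.array([[[xd,yd]]],float),np.eye(3),np.array([k,0,0,0,0.]))[0,0]
    r=np.array(d['rotation'])@np.array([p[0],-p[1],-1.]); return np.array(d['origin']),r/np.linalg.norm(r)
def atz(d,u,v,z):
    o,r=ray(d,u,v); return o+r*(z-o[2])/r[2]
def proj(d,P):
    c=np.array(d['rotation']).T@(np.array(P,float)-np.array(d['origin'])); x,y=c[0]/-c[2],-c[1]/-c[2]
    f=1+d['k1']*(x*x+y*y); K=np.array(d['intrinsics']); return np.array([K[0,0]*x*f+K[0,2],K[1,1]*y*f+K[1,2]])
E
python3 - <<'E'
from h import *
import pickle
print(bot.get_obs())
for n in ['scene','top','wrist']:
    d=camera(n); save(d,n+'0'); pickle.dump(d,open(n+'0.pkl','wb')); print(n,np.array(d['origin']).round(3),np.array(d['rotation']).round(3).tolist(),np.array(d['intrinsics']).tolist(),d['k1'])
    for q in ['case','lid_handle','tray','cap_1','bushing','orange_liner']:
        print(q,[(np.array(r['box']).round().tolist(),round(r['conf'],2)) for r in recognise(q,n)])
E
```

```text
{'time': 0.0, 'q': array([7.19060602e+01, 5.01340029e+00, 1.00333626e+01, 9.51005531e+01,
       1.06945116e-03, 8.99985378e+01]), 'qd': array([ 0.02723467,  0.08764269, -0.0312606 , -0.06189828,  0.0980537 ,
        0.03133786]), 'joint_efforts': array([ 2.05333032e-03, -5.20383489e+01,  4.64810264e+01,  1.62179646e-02,
       -1.04985332e-06,  4.08680501e-05]), 'ee_pos': array([0.17073694, 0.52257461, 0.23055124]), 'tcp_rot': array([-1.79919409e+02, -1.07150676e-03,  1.61907521e+02]), 'wrist_force': array([0.39262839, 0.04913044, 0.48175364]), 'torque': array([ 0.01410059, -0.02880436, -0.04598405]), 'opening': 0.08519687336479106}
scene [ 0.918 -0.859  0.827] [47.676, 0.53, 34.284] [[485.9326485274047, 0.0, 324.22685868719714], [0.0, 485.9326485274047, 191.05871349500117], [0.0, 0.0, 1.0]] 0.014623586432960174
case [([360.0, 129.0, 456.0, 195.0], 0.71), ([404.0, 160.0, 417.0, 167.0], 0.33)]
lid_handle [([360.0, 127.0, 455.0, 173.0], 0.66)]
tray [([191.0, 174.0, 265.0, 223.0], 0.96), ([255.0, 219.0, 339.0, 292.0], 0.93), ([359.0, 132.0, 457.0, 193.0], 0.75), ([171.0, 297.0, 283.0, 
[... 208 characters left out ...]
] [[362.8319337186685, 0.0, 318.0012163576309], [0.0, 362.8319337186685, 195.4154134899831], [0.0, 0.0, 1.0]] -0.05676659282783269
case [([185.0, 115.0, 257.0, 208.0], 0.9)]
lid_handle [([187.0, 116.0, 253.0, 205.0], 0.72)]
tray [([304.0, 232.0, 378.0, 304.0], 0.85), ([326.0, 151.0, 390.0, 213.0], 0.64), ([409.0, 143.0, 473.0, 205.0], 0.62)]
cap_1 []
bushing []
orange_liner []
wrist [0.099 0.547 0.374] [-17.131, -0.007, 71.983] [[299.0733326485855, 0.0, 320.4293629770663], [0.0, 299.0733326485855, 200.79223385122899], [0.0, 0.0, 1.0]] -0.026059958189644888
case [([125.0, 380.0, 152.0, 398.0], 0.83)]
lid_handle []
tray []
cap_1 []
bushing [([126.0, 380.0, 155.0, 397.0], 0.15)]
orange_liner []
```

```bash
sed -i "s/^def save/from scipy.spatial.transform import Rotation as Ro\ndef RR(d): return Ro.from_euler('xyz',d['rotation'],degrees=True).as_matrix()\ndef save/; s/np.array(d\['rotation'\])/RR(d)/g" h.py
python3 - <<'E'
from h import *
import pickle
d=pickle.load(open('scene0.pkl','rb'))['img'][90:230,300:500]; cv2.imwrite('pics/sc.png',cv2.resize(d,None,fx=4,fy=4,interpolation=2)[...,::-1])
d=pickle.load(open('top0.pkl','rb'))['img'][90:230,130:330]; cv2.imwrite('pics/tc.png',cv2.resize(d,None,fx=4,fy=4,interpolation=2)[...,::-1])
E
```

```text
(no output)
```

View pics/scene0.png

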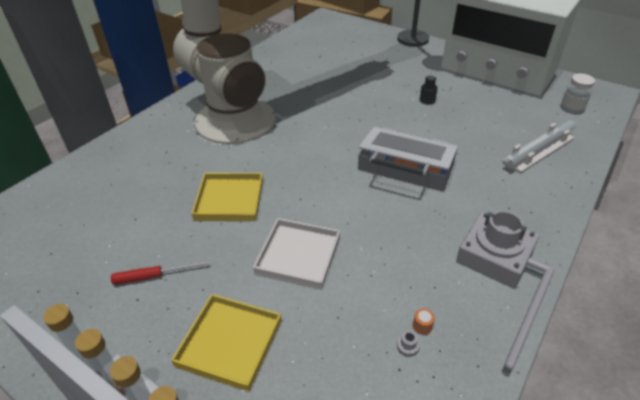

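View pics/top0.png

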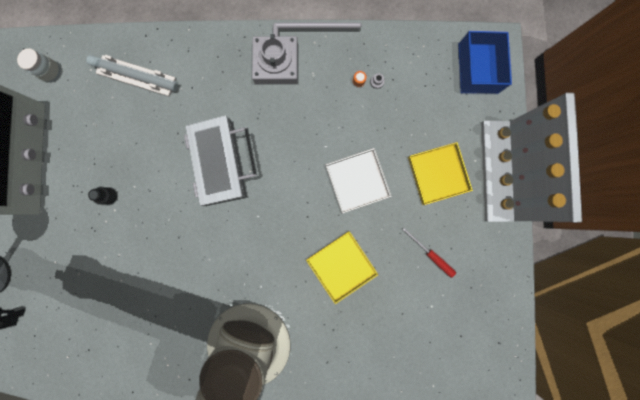

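```bash
echo
```

```text
(no output)
```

View pics/sc.png

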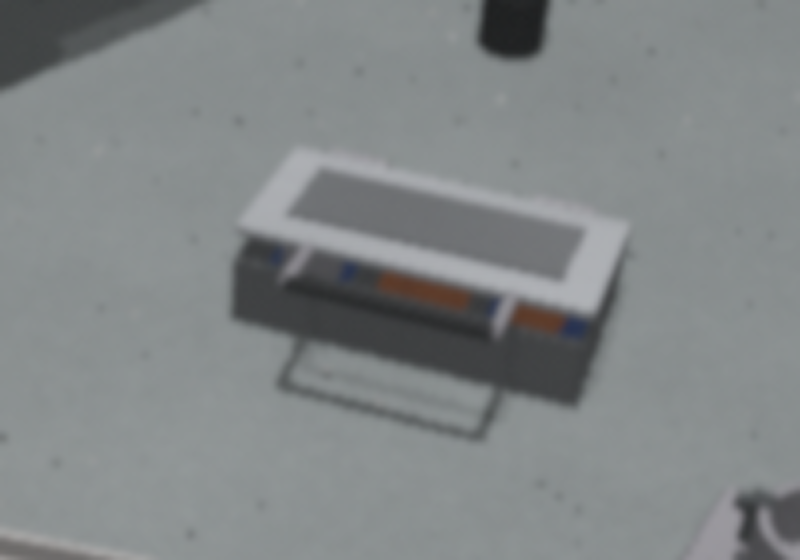

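View pics/tc.png

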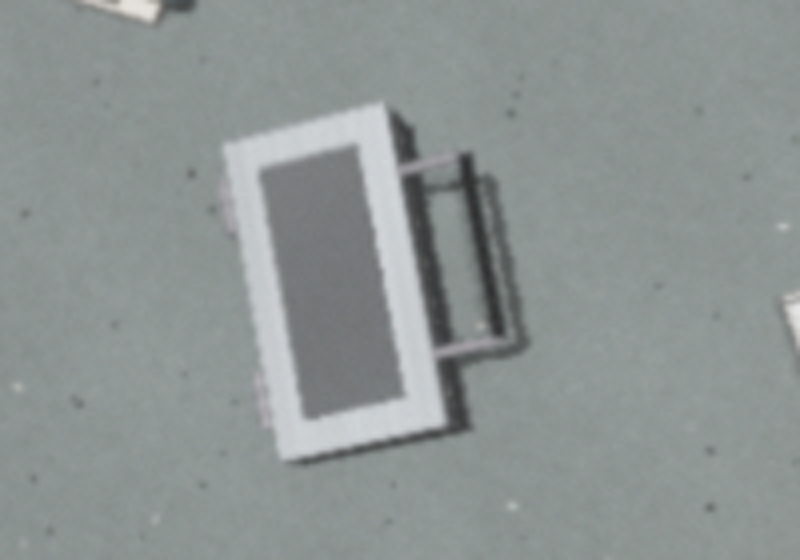

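```bash
cat > fit.py <<'E'
from h import *
import pickle
from scipy.optimize import least_squares
T=pickle.load(open('top0.pkl','rb'));S=pickle.load(open('scene0.pkl','rb'))
def pt(p,l):  # lid coords: x, dist from hinge s, n normal
    cx,cy,yaw,th=p; x,s,n=l
    y=.062-s*np.cos(th)-n*np.sin(th)*-1*-1 if 0 else .062-(s*np.cos(th)-n*np.sin(th)); z=.054+s*np.sin(th)+n*np.cos(th)
    return np.array([cx+x*np.cos(yaw)-y*np.sin(yaw),cy+x*np.sin(yaw)+y*np.cos(yaw),z])
t=lambda u,v:(130+u/4,90+v/4); s=lambda u,v:(300+u/4,90+v/4)
obs=[(T,t(466,155),(.065,.172,0)),(T,t(498,336),(-.065,.172,0)),(T,t(225,145),(.115,0,.004)),(T,t(285,460),(-.115,0,.004)),(T,t(383,103),(.115,.124,.004)),(T,t(445,428),(-.115,.124,.004)),
(S,s(285,283),(-.065,.172,0)),(S,s(495,332),(.065,.172,0)),(S,s(298,148),(-.115,0,.004)),(S,s(630,225),(.115,0,.004)),(S,s(240,226),(-.115,.124,.004)),(S,s(606,307),(.115,.124,.004))]
f=lambda p:np.concatenate([proj(d,pt(p,l))-uv for d,uv,l in obs])
r=least_squares(f,[.4,.15,.1,.1],loss='soft_l1'); print(r.x,np.degrees(r.x[2]),r.fun.reshape(-1,2).round(1).tolist())
print('bar',pt(r.x,(0,.172,0)),pt(r.x,(.065,.172,0)),pt(r.x,(-.065,.172,0)),'hinge',pt(r.x,(0,0,0)))
np.save('case.npy',r.x)
# tray
q=[(l) for l in []]
for a in recognise('tray','top'): print(a)
img=T['img'];hsv=cv2.cvtColor(img,cv2.COLOR_RGB2HSV)
m=((hsv[...,1]<25)&(hsv[...,2]>190)).astype(np.uint8);m[:, :310]=0;m[:,400:]=0;m[:140]=0;m[220:]=0
c=max(cv2.findContours(m,0,2)[0],key=cv2.contourArea);b=cv2.minAreaRect(c);print(b)
P=[atz(T,*k,.02) for k in cv2.boxPoints(b)];print(np.round(P,3),np.mean(P,0),[np.linalg.norm(P[i]-P[i-1]) for i in range(4)])
E
python3 fit.py
```

```text
[0.52703569 0.08592219 0.19913677 0.169085  ] 11.409696429605514 [[-0.7, -0.8], [0.4, -0.0], [-1.1, -0.8], [-1.3, 0.1], [-0.1, -1.3], [0.2, -1.4], [-0.1, -0.5], [-0.3, 0.3], [-1.1, 0.1], [0.0, -0.1], [-1.5, -0.5], [-2.8, 1.0]]
bar [ 0.54831102 -0.01949956  0.08294424] [ 0.61202647 -0.00664105  0.08294424] [ 0.48459556 -0.03235807  0.08294424] hinge [0.51477065 0.14669693 0.054     ]
{'box': [304.5, 232.3, 378.2, 304.4], 'conf': 0.85}
{'box': [326.1, 151.0, 389.8, 212.7], 'conf': 0.64}
{'box': [408.7, 143.3, 473.2, 204.8], 'conf': 0.62}
((357.02557373046875, 181.49124145507812), (49.32432556152344, 48.10811233520508), 71.07535552978516)
[[ 0.514 -0.229  0.02 ]
 [ 0.559 -0.363  0.02 ]
 [ 0.422 -0.407  0.02 ]
 [ 0.378 -0.274  0.02 ]] [ 0.46843012 -0.31798077  0.02      ] [np.float64(0.14280274775907986), np.float64(0.1408493500584662), np.float64(0.14370152970227748), np.float64(0.13981579904869582)]
```

White tray = top (358,180) / scene (298,250). The yellow trays at scene (228,197) and (228,340) are look-alikes, and the orange cap at top (360,78) is loose on the bench. There is one case, at scene (408,160), with its lid ajar about 0.17 rad and its bar at scene (397,167). The crop confirms this, and the fit agrees within 1–2 px. I'm moving over the bar.

>>> apply_moves:
  targets: [6, -9, 0, 0, 0, 4.9, 1, 6, -9, 0, 0, 0, 4.9, 1, 6, -9, 0, 0, 0, 4.9, 1, 6, -9, 0, 0, 0, 4.9, 1, 6, -9, 0, 0, 0, 4.9, 1]

```text
time: 1.6
ee_pos: [0.3054, 0.3204, 0.2314]
tcp_rot: [180.0, 0.0, -168.5]
wrist_force: [1.5, 0.2, 0.3]
opening: 0.0858
```

```bash
python3 -c "
from h import *
print(bot.get_obs()['q'],bot.get_obs()['tcp_rot'])"
```

```text
[ 4.63783145e+01 -9.64298757e+00 -4.04086830e+00  9.55697884e+01
 -4.14218199e-03  3.48481253e+01] [ 1.79984925e+02  2.88998127e-02 -1.68469816e+02]
```

>>> apply_moves:
  targets: [8.1, -11.4, 0, 0, 0, 0, 1, 8.1, -11.4, 0, 0, 0, 0, 1, 8.1, -11.4, 0, 0, 0, 0, 1, 8.1, -11.4, 0, 0, 0, 0, 1, 8.1, -11.4, 0, 0, 0, 0, 1]

```text
time: 2.1
ee_pos: [0.4505, 0.1163, 0.2317]
tcp_rot: [180.0, 0.1, -168.7]
wrist_force: [0.4, 1.6, -1.2]
opening: 0.0852
```

>>> apply_moves:
  targets: [3.25, -4.5, -1, 0, 0, 0, 1, 3.25, -4.5, -1, 0, 0, 0, 1, 3.25, -4.5, -1, 0, 0, 0, 1, 3.25, -4.5, -1, 0, 0, 0, 1, 3.25, -4.5, -1, 0, 0, 0, 1]

```text
time: 2.6
ee_pos: [0.5477, -0.0188, 0.1999]
tcp_rot: [180.0, -0.1, -168.9]
wrist_force: [-0.8, -0.9, -0.2]
opening: 0.085
```

```bash
python3 - <<'E'
from h import *
d=camera('wrist');save(d,'w1');print(bot.get_obs()['ee_pos'])
p=np.load('case.npy')
import pickle
pickle.dump(d,open('w1.pkl','wb'))
print(d['origin'],d['rotation'],proj(d,[.612,-.0066,.083]),proj(d,[.4846,-.0324,.083]))
E
```

```text
[ 0.54713684 -0.01737926  0.20075531]
[ 0.47434003 -0.03259516  0.34297901] [-1.70182095e+01 -1.32570228e-02  1.01204103e+02] [319.07955696 260.48763295] [318.21930993 121.95689834]
```

View pics/w1.png

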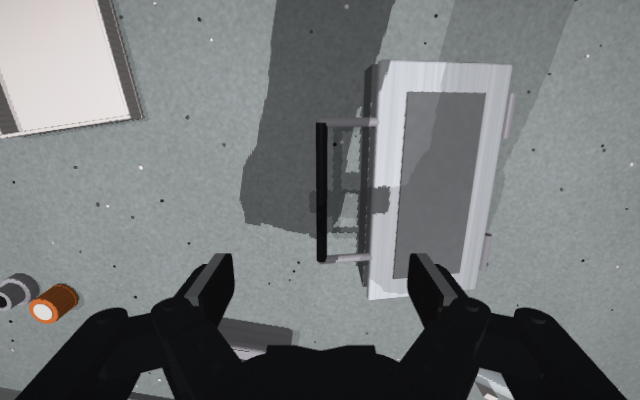

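>>> apply_moves:
  targets: [0, 0, -1, 0, 0, 0, 0.4, 0, 0, -1, 0, 0, 0, 0.4, 0, 0, -2, 0, 0, 0, 0.4, 0, 0, -2, 0, 0, 0, 0.4, 0, 0, -2, 0, 0, 0, 0.4]
  newtons: 40

```text
time: 3.15
ee_pos: [0.5468, -0.016, 0.1426]
tcp_rot: [180.0, 0.0, -168.6]
wrist_force: [-0.0, 0.6, 1.0]
opening: 0.0344
```

>>> apply_moves:
  targets: [0, 0, -1, 0, 0, 0, 0.4, 0, 0, -2, 0, 0, 0, 0.4, 0, 0, -2.5, 0, 0, 0, 0.4, 0, 0, -2.5, 0, 0, 0, 0, 0, 0, -2.5, 0, 0, 0, 0]

```text
time: 3.65
ee_pos: [0.5477, -0.0183, 0.0681]
tcp_rot: [-179.8, 0.0, -168.7]
wrist_force: [-5.5, 1.2, -2.3]
opening: 0.0082
```

>>> apply_moves:
  targets: [0, 0, 0, 0, 0, 0, 0, 0, 0, 0, 0, 0, 0, 0, 0, 0, 0, 0, 0, 0, 0]

```text
time: 3.95
ee_pos: [0.5476, -0.0181, 0.0683]
tcp_rot: [-179.8, 0.0, -168.8]
wrist_force: [-1.8, -7.7, -1.7]
opening: 0.0083
```

```bash
python3 - <<'E'
from h import *
d=camera('wrist');save(d,'w2');o=bot.get_obs();print(o['ee_pos'],o['opening'],o['wrist_force'])
E
```

```text
[ 0.54760676 -0.01812703  0.06832262] 0.008295035057597709 [-3.19208356 -7.77192788 -2.57430901]
```

View pics/w2.png

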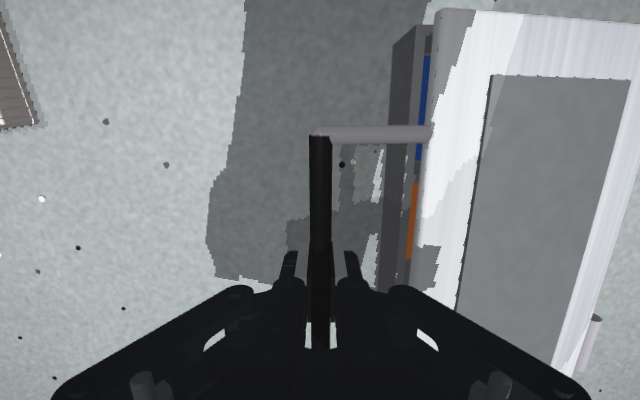

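```bash
python3 - <<'E'
import numpy as np
a=np.radians(11.4);t0=.17;d=.172
S=lambda t:np.array([-np.sin(a)*d*(np.cos(t0)-np.cos(t)),np.cos(a)*d*(np.cos(t0)-np.cos(t)),d*(np.sin(t)-np.sin(t0))])/.03
T=t0+np.arange(0,21)*.095
for i in range(0,20,5):
    print([ (S(T[i+k])-S(T[i])).round(2).tolist() for k in range(1,6)],T[i+5])
E
```

```text
[[-0.02, 0.12, 0.53], [-0.06, 0.28, 1.05], [-0.1, 0.49, 1.55], [-0.15, 0.75, 2.03], [-0.21, 1.05, 2.48]] 0.645
[[-0.07, 0.34, 0.42], [-0.14, 0.72, 0.8], [-0.23, 1.13, 1.15], [-0.32, 1.57, 1.45], [-0.41, 2.04, 1.71]] 1.1199999999999999
[[-0.1, 0.49, 0.21], [-0.2, 1.0, 0.38], [-0.31, 1.52, 0.49], [-0.41, 2.05, 0.56], [-0.52, 2.58, 0.57]] 1.595
[[-0.11, 0.53, -0.04], [-0.21, 1.06, -0.13], [-0.32, 1.57, -0.27], [-0.42, 2.07, -0.46], [-0.52, 2.55, -0.7]] 2.07
```

>>> apply_moves:
  targets: [-0.02, 0.12, 0.53, 0, 0, 0, 0, -0.06, 0.28, 1.05, 0, 0, 0, 0, -0.1, 0.49, 1.55, 0, 0, 0, 0, -0.15, 0.75, 2.03, 0, 0, 0, 0, -0.21, 1.05, 2.48, 0, 0, 0, 0]

```text
time: 4.5
ee_pos: [0.5416, 0.0123, 0.1444]
tcp_rot: [-179.6, 0.1, -168.8]
wrist_force: [-0.9, -12.8, 3.1]
opening: 0.0086
```

>>> apply_moves:
  targets: [-0.07, 0.34, 0.42, 0, 0, 0, 0, -0.14, 0.72, 0.8, 0, 0, 0, 0, -0.23, 1.13, 1.15, 0, 0, 0, 0, -0.32, 1.57, 1.45, 0, 0, 0, 0, -0.41, 2.04, 1.71, 0, 0, 0, 0]

```text
time: 5.0
ee_pos: [0.5295, 0.0739, 0.1977]
tcp_rot: [-179.7, 0.3, -168.8]
wrist_force: [-2.5, -13.2, 14.6]
opening: 0.0085
```

>>> apply_moves:
  targets: [-0.1, 0.49, 0.21, 0, 0, 0, 0, -0.2, 1.0, 0.38, 0, 0, 0, 0, -0.31, 1.52, 0.49, 0, 0, 0, 0, -0.41, 2.05, 0.56, 0, 0, 0, 0, -0.52, 2.58, 0.57, 0, 0, 0, 0]

```text
time: 5.5
ee_pos: [0.5136, 0.1534, 0.2133]
tcp_rot: [-179.9, 0.3, -168.7]
wrist_force: [0.7, -3.8, 13.7]
opening: 0.008
```

```bash
python3 - <<'E'
from h import *
d=camera('wrist');save(d,'w3');o=bot.get_obs();print(o['ee_pos'],o['opening'],o['wrist_force'])
d=camera('scene');save(d,'s3')
E
```

```text
[0.51324449 0.15534894 0.21339689] 0.008601270396007625 [-2.15801269  2.65777007 10.94058279]
```

View pics/s3.png

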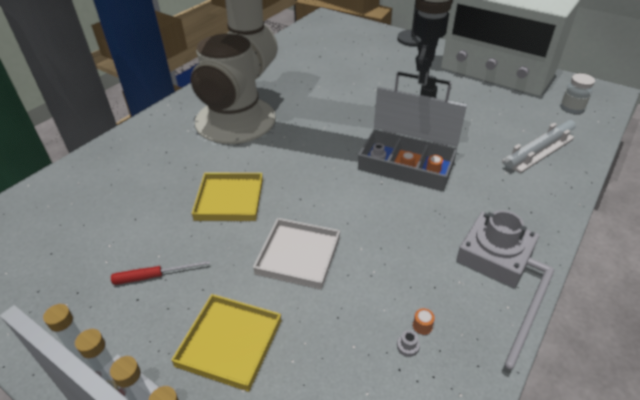

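>>> apply_moves:
  targets: [-0.11, 0.53, -0.04, 0, 0, 0, 0, -0.21, 1.06, -0.13, 0, 0, 0, 0, -0.32, 1.57, -0.27, 0, 0, 0, 0, -0.42, 2.07, -0.46, 0, 0, 0, 0, -0.42, 2.07, -0.46, 0, 0, 0, 0]

```text
time: 6.1
ee_pos: [0.5006, 0.2182, 0.1962]
tcp_rot: [179.9, 0.2, -168.6]
wrist_force: [2.7, 4.7, 4.6]
opening: 0.0087
```

>>> apply_moves:
  targets: [0, 0, 0, 0, 0, 0, 0.35, 0, 0, 0, 0, 0, 0, 0.35, 0, 0, 0, 0, 0, 0, 0.35]

```text
time: 6.4
ee_pos: [0.5002, 0.2154, 0.1952]
tcp_rot: [180.0, -0.0, -168.7]
wrist_force: [0.5, 0.0, -0.4]
opening: 0.0301
```

>>> apply_moves:
  targets: [0, 0, 0.7, 0, 0, 0, 0.35, 0, 0, 2, 0, 0, 0, 0.35, 0, 0, 3, 0, 0, 0, 0.35, 0, 0, 3, 0, 0, 0, 1, 0, 0, 3, 0, 0, 0, 1]

```text
time: 6.9
ee_pos: [0.5007, 0.2154, 0.2856]
tcp_rot: [180.0, 0.0, -168.7]
wrist_force: [0.8, 0.8, -0.2]
opening: 0.0581
```

```bash
python3 - <<'E'
from h import *
import pickle
o=bot.get_obs();print(o['ee_pos'],o['opening'],o['wrist_force'])
for n in ['scene','top']:
    d=camera(n);save(d,n+'4');pickle.dump(d,open(n+'4.pkl','wb'))
    for q in ['cap_1','bushing','orange_liner','lid_handle']:
        print(n,q,[(np.array(r['box']).round(1).tolist(),round(r['conf'],2)) for r in recognise(q,n)])
T=pickle.load(open('top4.pkl','rb'))['img'][60:240,120:320]; cv2.imwrite('pics/tc4.png',cv2.resize(T,None,fx=3.3,fy=3.3,interpolation=2)[...,::-1])
T=pickle.load(open('scene4.pkl','rb'))['img'][60:210,320:500]; cv2.imwrite('pics/sc4.png',cv2.resize(T,None,fx=4,fy=4,interpolation=2)[...,::-1])
E
```

```text
[0.50065188 0.21538249 0.28561782] 0.05813026543948397 [ 0.80785025  0.79857556 -0.19423458]
scene cap_1 [([428.8, 156.5, 442.2, 173.2], 0.68), ([403.2, 148.2, 414.6, 168.1], 0.56)]
scene bushing [([371.6, 143.3, 387.8, 162.4], 0.72), ([376.5, 64.2, 471.4, 149.6], 0.28)]
scene orange_liner []
scene lid_handle [([374.0, 63.6, 468.2, 144.5], 0.65), ([371.8, 145.1, 386.2, 161.1], 0.5)]
top cap_1 [([208.9, 155.6, 229.0, 168.2], 0.6), ([201.7, 130.1, 220.1, 147.1], 0.43)]
top bushing [([215.8, 185.0, 229.4, 195.2], 0.44)]
top orange_liner [([198.6, 153.2, 236.2, 176.1], 0.85)]
top lid_handle [([140.5, 121.3, 199.3, 207.9], 0.68)]
```

View pics/tc4.png

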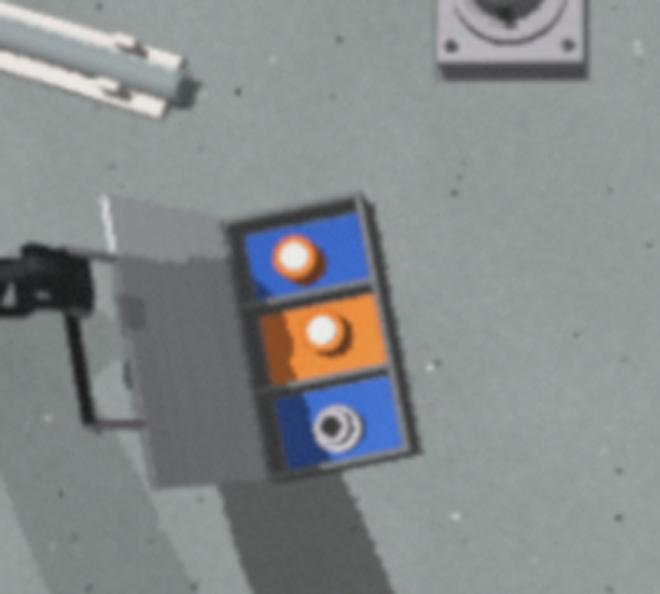

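View pics/sc4.png

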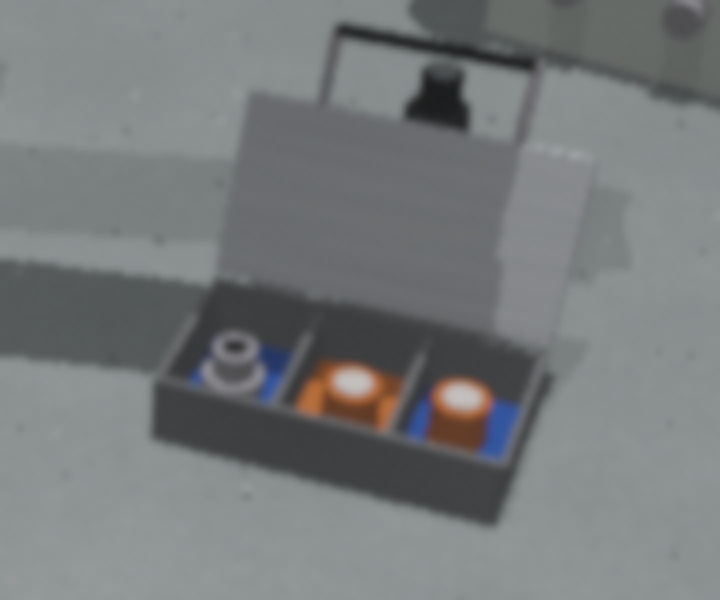

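```bash
python3 - <<'E'
from h import *
import pickle
T=pickle.load(open('top4.pkl','rb'));S=pickle.load(open('scene4.pkl','rb'))
cx,cy,yaw,_=np.load('case.npy')
R=np.array([[np.cos(yaw),-np.sin(yaw)],[np.sin(yaw),np.cos(yaw)]])
for n,t,s in [('wrong',(293,257),(462,397)),('right',(322,330),(352,383)),('bush',(331,427),(237,345))]:
    a=atz(T,120+t[0]/3.3,60+t[1]/3.3,.041);b=atz(S,320+s[0]/4,60+s[1]/4,.041)
    print(n,a.round(4),b.round(4),'local',(R.T@(a[:2]-[cx,cy])).round(4),(R.T@(b[:2]-[cx,cy])).round(4))
E
```

```text
wrong [0.5948 0.107  0.041 ] [0.5959 0.1095 0.041 ] local [0.0706 0.0073] [0.0722 0.0095]
right [0.5306 0.081  0.041 ] [0.5304 0.0835 0.041 ] local [ 0.0025 -0.0056] [ 0.0028 -0.003 ]
bush [0.4466 0.0724 0.041 ] [0.448  0.0779 0.041 ] local [-0.0815  0.0026] [-0.079   0.0078]
```

>>> apply_moves:
  targets: [3.15, -3.6, 0, 0, 0, 0, 0.7, 3.15, -3.6, 0, 0, 0, 0, 0.7, 3.15, -3.6, -1, 0, 0, 0, 0.7, 3.15, -3.6, -3, 0, 0, 0, 0.7, 3.15, -3.6, -4, 0, 0, 0, 0.7]

```text
time: 7.9
ee_pos: [0.5954, 0.106, 0.1627]
tcp_rot: [180.0, -0.0, -168.8]
wrist_force: [0.3, 0.6, -0.0]
opening: 0.0598
```

```bash
python3 - <<'E'
from h import *
import pickle
d=camera('wrist');save(d,'w5');o=bot.get_obs();print(o['ee_pos'],o['opening'],o['wrist_force'])
pickle.dump(d,open('w5.pkl','wb'))
print([(np.array(r['box']).round(1).tolist(),round(r['conf'],2)) for r in recognise('cap_1','wrist')], proj(d,[.595,.108,.041]))
E
```

```text
[0.59199916 0.10597592 0.15456701] 0.059720467855598994 [ 1.43527444  1.02636659 -5.70874348]
[([287.9, 95.0, 328.6, 140.9], 0.7), ([303.1, 169.0, 349.1, 215.0], 0.68)] [321.87360843 194.01701473]
```

View pics/w5.png

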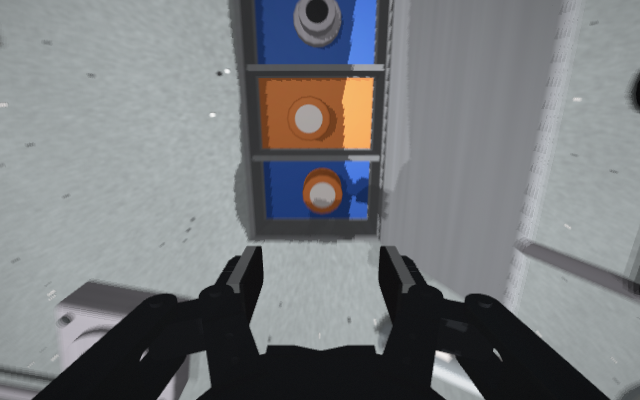

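The wrist view shows the wrong cap's disc at (322,195), where I predicted (321.9,194). It stands on the blue liner next to the orange bay at (310,118).

>>> apply_moves:
  targets: [0, 0, 0, 0, 0, 0, 0.7, 0, 0, 0, 0, 0, 0, 0.7]

```text
time: 8.2
ee_pos: [0.596, 0.108, 0.1688]
tcp_rot: [-180.0, 0.3, -168.7]
wrist_force: [0.1, 0.2, 0.2]
opening: 0.0596
```

>>> apply_moves:
  targets: [0, 0, -1, 0, 0, 0, 0.7, 0, 0, -2, 0, 0, 0, 0.7, 0, 0, -3, 0, 0, 0, 0.7, 0, 0, -4, 0, 0, 0, 0.7, 0, 0, -4, 0, 0, 0, 0.7]

```text
time: 8.7
ee_pos: [0.5941, 0.1077, 0.0441]
tcp_rot: [180.0, -0.1, -168.7]
wrist_force: [-0.2, -0.7, 0.6]
opening: 0.0597
```

```bash
python3 - <<'E'
from h import *
d=camera('wrist');save(d,'w6');o=bot.get_obs();print(o['ee_pos'],o['opening'],o['wrist_force'])
E
```

```text
[0.59511718 0.10782577 0.04647436] 0.05978924199504757 [0.75348752 1.18771215 1.02293849]
```

View pics/w6.png

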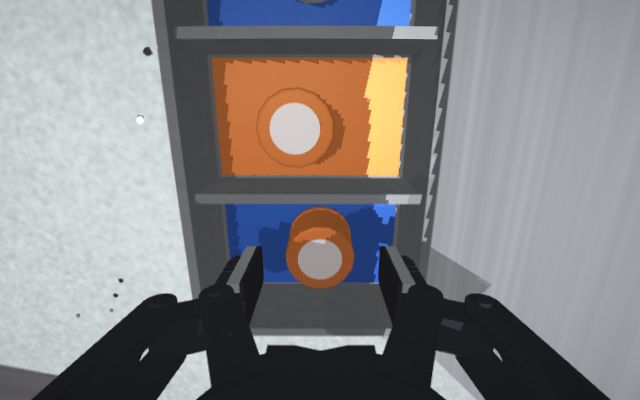

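>>> apply_moves:
  targets: [0, 0, -0.6, 0, 0, 0, 0.7, 0, 0, -1.1, 0, 0, 0, 0.7, 0, 0, -1.1, 0, 0, 0, 0.3, 0, 0, -1.1, 0, 0, 0, 0.3, 0, 0, -1.1, 0, 0, 0, 0.3]
  newtons: 30

```text
time: 9.25
ee_pos: [0.596, 0.1078, 0.0144]
tcp_rot: [-180.0, 0.2, -168.7]
wrist_force: [-0.5, -0.7, 6.0]
opening: 0.0372
```

>>> apply_moves:
  targets: [0, 0, 0, 0, 0, 0, 0.3, 0, 0, 0, 0, 0, 0, 0.3]

```text
time: 9.45
ee_pos: [0.596, 0.1078, 0.0144]
tcp_rot: [-180.0, 0.2, -168.7]
wrist_force: [-0.3, -1.2, 6.9]
opening: 0.0369
```

>>> apply_moves:
  targets: [0, 0, 0.7, 0, 0, 0, 0.3, 0, 0, 2, 0, 0, 0, 0.3, 0, 0, 3, 0, 0, 0, 0.3, 0, 0, 4, 0, 0, 0, 0.3, 0, 0, 4, 0, 0, 0, 0.3]

```text
time: 9.95
ee_pos: [0.5968, 0.1081, 0.138]
tcp_rot: [180.0, 0.4, -168.7]
wrist_force: [0.1, -0.3, -0.8]
opening: 0.0369
```

```bash
python3 - <<'E'
from h import *
d=camera('wrist');save(d,'w7');o=bot.get_obs();print(o['ee_pos'],o['opening'],o['wrist_force'])
E
```

```text
[0.59609666 0.10787101 0.13539372] 0.03713036644544579 [ 0.15242291  0.76329937 -0.70651006]
```

View pics/w7.png

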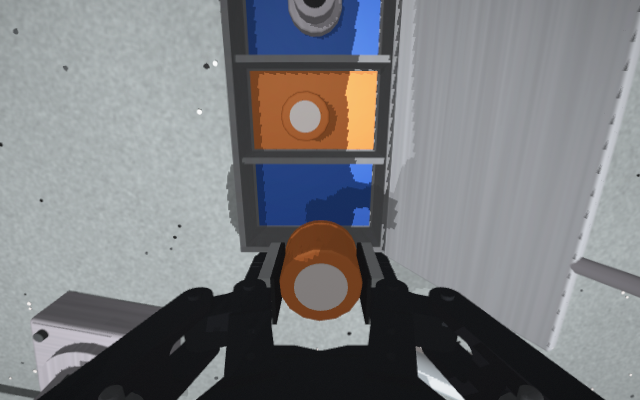

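Cap held upright between the pads at (320,270), and the others are undisturbed. Carrying it to the tray.

>>> apply_moves:
  targets: [-2, -7, 0, 0, 0, 0, 0.3, -2, -7, 0, 0, 0, 0, 0.3, -2, -7, 0, 0, 0, 0, 0.3, -2, -7, 0, 0, 0, 0, 0.3, -2, -7, 0, 0, 0, 0, 0.3]

```text
time: 10.5
ee_pos: [0.5331, -0.1057, 0.1316]
tcp_rot: [-180.0, -0.1, -168.8]
wrist_force: [1.3, 0.2, 0.3]
opening: 0.0373
```

>>> apply_moves:
  targets: [-2.2, -7.1, 0, 0, 0, 0, 0.3, -2.2, -7.1, 0, 0, 0, 0, 0.3, -2.2, -7.1, 0, 0, 0, 0, 0.3, -2.2, -7.1, 0, 0, 0, 0, 0.3, -2.2, -7.1, 0, 0, 0, 0, 0.3]

```text
time: 11.0
ee_pos: [0.4671, -0.3185, 0.1314]
tcp_rot: [180.0, -0.1, -168.8]
wrist_force: [-0.0, -0.2, -0.2]
opening: 0.0369
```

```bash
python3 - <<'E'
from h import *
d=camera('wrist');save(d,'w8');o=bot.get_obs();print(o['ee_pos'],o['opening'],o['wrist_force'])
print(proj(d,[.468,-.318,.004]))
for p in [[ 0.514,-0.229,.02],[.559,-.363,.02],[.422,-.407,.02],[.378,-.274,.02]]: print(proj(d,p))
E
```

```text
[ 0.46662753 -0.32000117  0.13117573] 0.036912974634209166 [-2.72465523 -1.68179142  0.02060361]
[319.91880538 193.52028809]
[402.25407199 261.30114796]
[256.08970628 278.00810105]
[225.41669832 126.24102856]
[394.53914248 104.40572363]
```

View pics/w8.png

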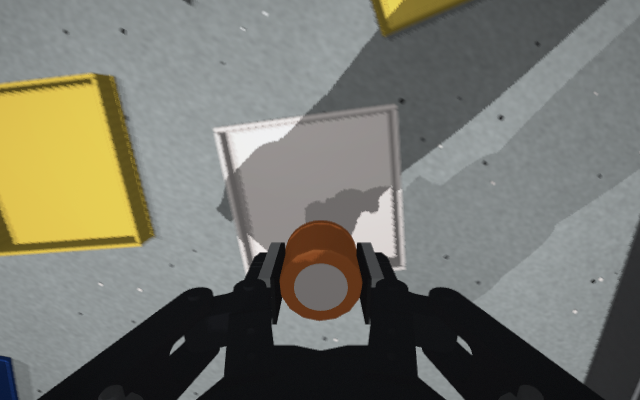

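>>> apply_moves:
  targets: [0, 0, -1.3, 0, 0, 0, 0.3, 0, 0, -2.6, 0, 0, 0, 0.3, 0, 0, -3.5, 0, 0, 0, 0.3, 0, 0, -3.9, 0, 0, 0, 0.3, 0, 0, -3.9, 0, 0, 0, 0.3]

```text
time: 11.55
ee_pos: [0.4682, -0.3147, 0.0138]
tcp_rot: [179.9, -0.1, -168.7]
wrist_force: [0.4, -0.0, -1.4]
opening: 0.0373
```

>>> apply_moves:
  targets: [0, 0, -0.1, 0, 0, 0, 0.3, 0, 0, -0.1, 0, 0, 0, 0.3, 0, 0, -0.1, 0, 0, 0, 0.3]

```text
time: 11.85
ee_pos: [0.4694, -0.3158, 0.0134]
tcp_rot: [-179.9, 0.1, -168.7]
wrist_force: [0.7, -0.9, 1.3]
opening: 0.0368
```

>>> apply_moves:
  targets: [0, 0, -0.05, 0, 0, 0, 0.3, 0, 0, -0.1, 0, 0, 0, 0.3, 0, 0, -0.1, 0, 0, 0, 0.3]

```text
time: 12.15
ee_pos: [0.4693, -0.3158, 0.0109]
tcp_rot: [-179.9, 0.1, -168.7]
wrist_force: [-1.8, 2.0, 9.2]
opening: 0.0375
```

Contact with the tray floor (9 N). Releasing.

>>> apply_moves:
  targets: [0, 0, 0.03, 0, 0, 0, 0.7, 0, 0, 0.03, 0, 0, 0, 0.7, 0, 0, 0.03, 0, 0, 0, 0.7, 0, 0, 0.03, 0, 0, 0, 0.7]

```text
time: 12.55
ee_pos: [0.4688, -0.3155, 0.01]
tcp_rot: [180.0, -0.0, -168.7]
wrist_force: [0.4, -0.3, 0.3]
opening: 0.0595
```

>>> apply_moves:
  targets: [0, 0, 0.5, 0, 0, 0, 0.7, 0, 0, 1.5, 0, 0, 0, 0.7, 0, 0, 3, 0, 0, 0, 0.7, 0, 0, 5, 0, 0, 0, 0.7, 0, 0, 5, 0, 0, 0, 0.7]

```text
time: 13.05
ee_pos: [0.4705, -0.3166, 0.1677]
tcp_rot: [-179.6, 0.4, -168.7]
wrist_force: [0.5, 0.0, 0.4]
opening: 0.0599
```

```bash
python3 - <<'E'
from h import *
o=bot.get_obs();print(o['ee_pos'],o['opening'],o['wrist_force'])
for n in ['wrist','top','scene']:
    d=camera(n);save(d,n+'9')
    R=[(np.array(r['box']).round(1).tolist(),round(r['conf'],2)) for r in recognise('cap_1',n)];print(n,R,proj(d,[.469,-.316,.038]))
    if n=='top': T=d['img'][60:240,120:400]
    if n=='scene': S=d['img'][60:300,240:480]
cv2.imwrite('pics/t9.png',cv2.resize(T,None,fx=2.8,fy=2.8,interpolation=2)[...,::-1])
cv2.imwrite('pics/s9.png',cv2.resize(S,None,fx=2.5,fy=2.5,interpolation=2)[...,::-1])
E
```

```text
[ 0.47047377 -0.31662923  0.16772173] 0.059909231826188666 [0.48799626 0.0169069  0.44160368]
wrist [([633.7, 291.1, 640.0, 318.7], 0.64), ([302.9, 163.6, 345.5, 208.2], 0.59)] [321.53573155 189.45073189]
top [([211.9, 157.4, 225.7, 169.2], 0.57)] [357.16065234 180.54946551]
scene [([290.2, 237.6, 306.7, 257.1], 0.88), ([403.0, 151.6, 416.1, 164.1], 0.76)] [297.49206187 242.53409213]
```

View pics/wrist9.png

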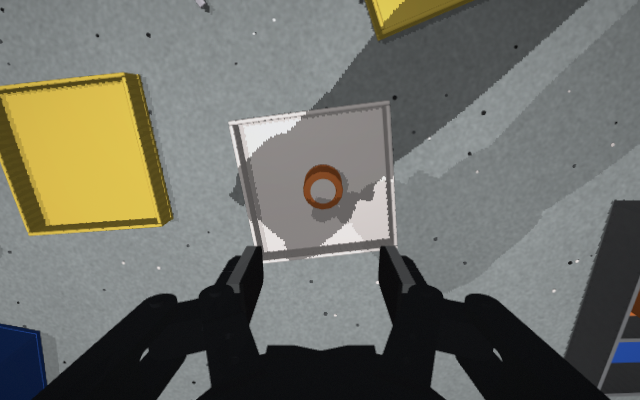

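View pics/s9.png

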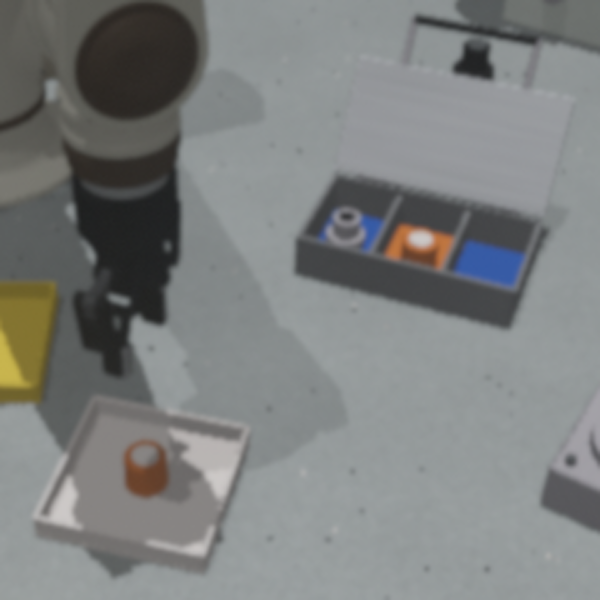

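View pics/t9.png

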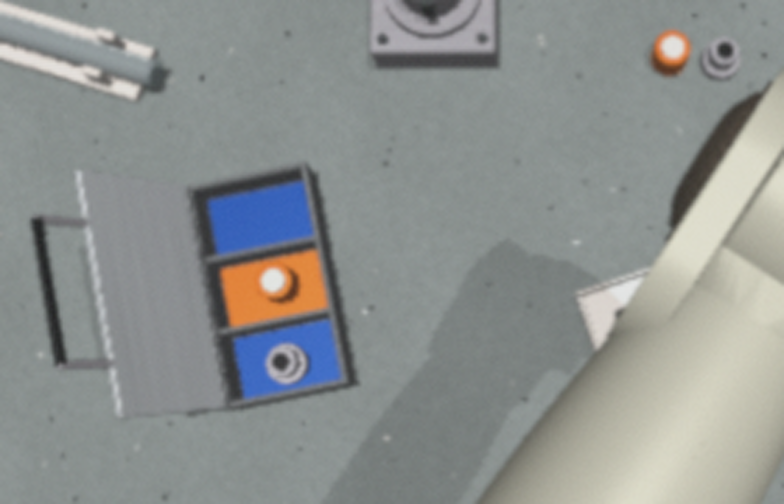

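The cap stands upright in the middle of the white tray, the lid is well past upright, and the other cap and the bushing are in place. The gripper is clear of everything, so I'm handing in.

```bash
python3 -c "
from h import *
print(bot.job_done(), bot.get_obs()['time'])"
```

```text
the job is handed in; nothing more can be done
the job is handed in; nothing more can be done
```

I opened the lid by its carry bar and left it about 2.0 rad open. I then took the orange cap out of the blue bay at the case's +x end and set it upright in the white returns tray, handing in at about 13 s.

- **Cap in the tray:** the last wrist and scene pictures show it upright near the tray centre, within a few mm of where I aimed. The tray floor pushed back with 9 N as I set it down, before I released it.
- **Case contents:** the other cap still stands in the orange bay and the bushing in its blue bay. I compared these by eye in the scene and top pictures and did not measure them again.
- **Lid:** it stayed open after I let go.
- **Gripper:** it was clear, about 0.17 m up, with wrist force near zero.
- **Check that failed:** the arm hid the cap in the tray from the top camera, so that view could not confirm the placing. The wrist and scene views agreed with each other.

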